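Put mini spools away in the push-latch drawer

TASK

Put the mini spools away in the hidden drawer of the low plywood cabinet. First, with the drawer still shut, move the two printed pasta models out from in front of it and stand both upright in the dark wooden tray; then press the round latch on the cabinet top so the drawer springs open, stand every mini spool flat on the drawer floor, and push the drawer fully home until it stays latched. Leave everything else on the bench where it is, and check your work: things may get knocked.

Things in the scene. Friction and masses are not known exactly. Their poses are not given: they have to be found in the camera images.
- cabinet: low plywood cabinet fixed to the bench, 190 (x) x 340 (y) x 90 mm high, yaw varies. Origin: centre of its underside, x to its back, z up. Its front (at x = -95 mm) is one white handleless drawer front, 5 mm clear of the carcass. A closed jar, 52 mm in diameter and 65 mm high, stands on its top near the back (x +60, y -120 mm) and stays there.
- drawer (a joint): how far the drawer is out, in m: 0 shut and latched (it can be pushed 4 mm further in, to -0.004), 0.150 fully open. It slides along the cabinet's -x. Once the latch is pressed a damped spring drives it out in a few seconds (about 4 N when shut, 0.6 N at full travel) and holds it out.
- drawer_floor (a point): point on the drawer's inner floor, 14 mm above the bench, moving with it; axes as the cabinet's. Fully open it lies 164 mm in front of the cabinet's centre, in the middle of the exposed part. From here the inside reaches x -69 to +91, y -151 to +151 mm (x over +86 is under the cabinet top even when open); walls 6 mm thick, 52 mm high; the cabinet top's underside is 64 mm up.
- drawer_front (a point): centre of the outer face of the drawer front (340 mm wide, 12 mm thick, 4 to 88 mm above the bench), 46 mm up. To shut it push here along the cabinet's +x: it takes 1 to 4 N, then 5 to 8 N over the last 20 mm, where the catch snaps in by itself (the latch dips and rises). Push to the end stop, then let go.
- latch (a joint): how far the latch is pressed down, in m: 0 up, 0.008 fully down. It springs back. It frees the drawer at about 0.004; it takes 1 to 2 N to start and about 5 N to go fully down.
- latch_top (a point): centre of the top face of the round dark steel latch button, 40 mm diameter, on the cabinet's top 15 mm behind its centre; the face stands 106 mm above the bench when up. Press straight down.
- tray: dark wooden tray fixed on the bench, 250 (x) x 140 (y) mm, rim 14 mm high and 6 mm thick, inner floor 6 mm up. Origin: centre of its underside. It stands left or right of the cabinet; the mat is on the other side.
- mat: cork mat fixed on the bench, 230 (x) x 210 (y) x 3 mm, the spools' starting place. Origin: centre of its underside.
- pasta0: 3D-printed pasta model: a pale yellow nest 80 mm across and about 36 mm high with one dark meatball on top in the middle (42 mm diameter, straight sided from 45 to 64 mm above the underside, top at 78 mm; grip it here), about 0.13 kg; starts standing in front of the drawer. Origin: centre of its underside, z up.
- pasta1: 3D-printed pasta model: a pale yellow nest 80 mm across and about 36 mm high with one dark meatball on top in the middle (42 mm diameter, straight sided from 45 to 64 mm above the underside, top at 78 mm; grip it here), about 0.13 kg; starts standing in front of the drawer. Origin: centre of its underside, z up.
- spool0: black mini filament spool with pale yellow winding, a solid cylinder 60 mm diameter and 50 mm high (bore too small to grip), about 0.15 kg; starts standing on a flange on the mat; 2 to 4 spools are present, the others absent. Origin: centre of its underside, z up along the axis.
- spool1: black mini filament spool with pale yellow winding, a solid cylinder 60 mm diameter and 50 mm high (bore too small to grip), about 0.15 kg; starts standing on a flange on the mat; 2 to 4 spools are present, the others absent. Origin: centre of its underside, z up along the axis.
- spool2: black mini filament spool with pale yellow winding, a solid cylinder 60 mm diameter and 50 mm high (bore too small to grip), about 0.15 kg; starts standing on a flange on the mat; 2 to 4 spools are present, the others absent. Origin: centre of its underside, z up along the axis.
- spool3: black mini filament spool with pale yellow winding, a solid cylinder 60 mm diameter and 50 mm high (bore too small to grip), about 0.15 kg; starts standing on a flange on the mat; 2 to 4 spools are present, the others absent. Origin: centre of its underside, z up along the axis.
- glue_jar: bystander: jar on the cabinet top, 52 mm diameter, 65 mm high; origin: centre of its underside
- varnish_tin: bystander: tin, 60 mm diameter, 80 mm high; origin: centre of its underside
- big_spool: bystander: full-size filament spool lying flat, 160 mm diameter, 55 mm high; not one of the mini spools; origin: centre of its underside
- scraper: bystander: print scraper lying along its x, 280 mm long; origin: under its middle
- screw_cup: bystander: open cup, 60 mm diameter, 60 mm high; origin: centre of its underside
- caliper_case: bystander: black case, 200 x 70 x 25 mm; origin: centre of its underside
There are look-alikes about, which are no part of the job. Leave any orange look-alike of the pasta1 alone.

How it is judged:
On the way, in this order (a step that is already met when the one before it is completed fails the run):
1. both pasta models stand upright in the tray, let go, while the drawer is still shut (x of pasta0 in the frame of tray between -0.12 and 0.12 m and y of pasta0 in the frame of tray between -0.065 and 0.065 m and z of pasta0 in the frame of tray between -0.002 and 0.015 m and angle between each of pasta0, pasta1's own z axis and vertical below 0.2 rad and linear speed of each of pasta0, pasta1 below 0.03 m/s and x of pasta1 in the frame of tray between -0.12 and 0.12 m and y of pasta1 in the frame of tray between -0.065 and 0.065 m and z of pasta1 in the frame of tray between -0.002 and 0.015 m and contact force between the fingers and pasta0 below 0.3 N and contact force between the fingers and pasta1 below 0.3 N and value of joint drawer below 0.015 m), for 0.2 s.
2. the latch has been pressed and the drawer has sprung open (over 120 mm out) (value of joint drawer above 0.12 m), for 0.2 s.
3. every mini spool present stands flat in the open drawer, let go (x of spool0 in the frame of drawer_floor between -0.075 and 0.095 m and y of spool0 in the frame of drawer_floor between -0.15 and 0.15 m and z of spool0 in the frame of drawer_floor between -0.006 and 0.012 m and angle between each of spool0, spool1, spool2, spool3's own z axis and vertical below 0.2 rad and linear speed of each of spool0, spool1, spool2, spool3 below 0.03 m/s and x of spool1 in the frame of drawer_floor between -0.075 and 0.095 m and y of spool1 in the frame of drawer_floor between -0.15 and 0.15 m and z of spool1 in the frame of drawer_floor between -0.006 and 0.012 m and x of spool2 in the frame of drawer_floor between -0.075 and 0.095 m and y of spool2 in the frame of drawer_floor between -0.15 and 0.15 m and z of spool2 in the frame of drawer_floor between -0.006 and 0.012 m and x of spool3 in the frame of drawer_floor between -0.075 and 0.095 m and y of spool3 in the frame of drawer_floor between -0.15 and 0.15 m and z of spool3 in the frame of drawer_floor between -0.006 and 0.012 m and contact force between the fingers and spool0 below 0.3 N and contact force between the fingers and spool1 below 0.3 N and contact force between the fingers and spool2 below 0.3 N and contact force between the fingers and spool3 below 0.3 N and value of joint drawer above 0.1 m), for 0.2 s.
At the end, for the whole second after the job is handed in: The drawer is shut and latched (within 6 mm of home, latch button up), every mini spool present stands flat (within 0.2 rad) on the drawer floor inside it, and both pasta models stand upright (within 0.2 rad) with their middles inside the tray; all at rest (value of joint drawer below 0.006 m and value of joint latch below 0.004 m and x of spool0 in the frame of drawer_floor between -0.075 and 0.095 m and y of spool0 in the frame of drawer_floor between -0.15 and 0.15 m and z of spool0 in the frame of drawer_floor between -0.006 and 0.012 m and angle between each of spool0, spool1, spool2, spool3, pasta0, pasta1's own z axis and vertical below 0.2 rad and linear speed of each of spool0, spool1, spool2, spool3, pasta0, pasta1 below 0.03 m/s and x of spool1 in the frame of drawer_floor between -0.075 and 0.095 m and y of spool1 in the frame of drawer_floor between -0.15 and 0.15 m and z of spool1 in the frame of drawer_floor between -0.006 and 0.012 m and x of spool2 in the frame of drawer_floor between -0.075 and 0.095 m and y of spool2 in the frame of drawer_floor between -0.15 and 0.15 m and z of spool2 in the frame of drawer_floor between -0.006 and 0.012 m and x of spool3 in the frame of drawer_floor between -0.075 and 0.095 m and y of spool3 in the frame of drawer_floor between -0.15 and 0.15 m and z of spool3 in the frame of drawer_floor between -0.006 and 0.012 m and x of pasta0 in the frame of tray between -0.12 and 0.12 m and y of pasta0 in the frame of tray between -0.065 and 0.065 m and z of pasta0 in the frame of tray between -0.002 and 0.015 m and x of pasta1 in the frame of tray between -0.12 and 0.12 m and y of pasta1 in the frame of tray between -0.065 and 0.065 m and z of pasta1 in the frame of tray between -0.002 and 0.015 m); the robot touches nothing.
It fails at once if a loose bystander (jar, tin, large spool, scraper, cup or case) is moved more than 60 mm (distance of any of glue_jar, varnish_tin, big_spool, scraper, screw_cup, caliper_case from where it was at the start of the episode above 0.06 m).
Of spool0, spool1, spool2, spool3 only 2 to 4 are there at a start; the rules pass over those that are not, and their reading is None.
At some moment in a run one of spool0, spool1, spool2, spool3, pasta0, pasta1 may be knocked a few centimetres aside while the robot is not near it.
It also fails if it takes over 210 s, if anything falls off the work surface, if the arm or the gripper's body presses on something with over 40 N, if the wrist force passes 120 N, or if a joint passes its speed limit or range.

ROBOT

A 6-joint arm with a two-finger parallel gripper is mounted at the origin on the work surface. World frame = base frame: x ahead of the robot, y to its left, z up, the work surface at z = 0. Lengths are in m, angles in rad, forces in N, time in s.
With the tool pointing down it reaches from about 0.325 to 0.85 m from the base axis. Payload 4.4 kg.
Tool frame: the origin (TCP) lies at the centre of the arm's flange, where the gripper is bolted on; the fingertips stand 199 mm ahead of it and the grasp point (between the pads) lies 180 mm ahead of it; z points along the fingers, y is the line along which they close (so a half turn about z gives the same grasp; the last joint's range is limited). The gripper opens to 94 mm and grips with 3 to 60 N. Pads are 16 mm wide; open, the fingers measure 119 mm over their backs; the gripper's body (75 mm by 177 mm) begins 78 mm behind the grasp point.
Start: joints at [-1.329, 0.207, 1.542, -0, 1.393, -0.15], TCP at [0.22, -0.531, 0.405] pointing down, gripper open.
Joint ranges: [-2.73, 2.73], [-0.86, 2.22], [0.23, 2.46], [-1.11, 4.25], [0.08, 2.63], [-2.82, 2.82]. Speed limits (rad/s): [2.79, 2.79, 3.14, 3.14, 3.14, 3.14].

INTERFACE

Orientations are given as a unit quaternion [x, y, z, w].
In Python, from bench import move_to, move_straight, goto_joints, release, gripper_close, sleep, inverse_kinematics, state, grab_frame, IKError, finish_job gives the robot as it stands. The module is installed in compiled form; this text tells all that it offers. Calls block until the motion is done:
- move_to(position, orientation): joint-space move of the TCP to a pose.
- move_straight(position, rotation=None, rate=0.15, contact_N=None): straight line of the TCP; rotation=None keeps the orientation; rate is the mean speed in m/s. With contact_N (N) it stops when the force on the tool has changed by that much, and returns True; else False.
- goto_joints(angles): joint-space move.
- release() and gripper_close(squeeze=None): open the fingers fully, or close them until they stop; squeeze is the grip in N (None keeps the last).
- sleep(seconds).
- inverse_kinematics(position, orientation): joint angles nearest the present ones, or None.
- state(): the state.
- grab_frame(name): name is "scene" or "top" or "wrist"; returns a dict with "frame" (480x640x3 uint8, red, green, blue), "camera_matrix" (3x3 intrinsics, pixels), "R" (3x3) and "t" (3): a world point X has camera coordinates R X + t. Camera axes: x right, y down, z forward; pixel columns grow to the right and rows downward; lengths in m; the calibration is good to about 2 mm. The wrist camera is an equidistant fisheye: a pixel r from the principal point sees the ray r / f radians off the axis. A picture is of the moment at which its call begins. There is no depth.
A pose or a line that the arm cannot do raises IKError and nothing moves.
- finish_job(): hands the job in; it is judged then, once.
The state is a dict: "time_s": time; "qpos": joint angles; "qd": joint speeds; "tau": joint torques, N m; "ee_pos": TCP position; "tcp_rot": TCP orientation; "contact_force": force on the tool from outside, world axes, zero at the start; "torque": the same for the moment, N m; "width": finger opening in m; "finger_force": force on a finger pad.
Only numpy, scipy, OpenCV 4.12 (cv2) and the standard library are available. Lean on these libraries where they do the work, as an engineer would, in place of code of your own. Each camera call takes 0.05 s, during which the arm holds its last target. There are 200 camera calls.

## Working session

There is one attempt and no reset: what is moved stays moved. The work goes in short steps, each a Python script; the robot and the scene stay as the last script left them, time stands still between calls to the robot, and variables do not carry over. Pictures are saved under pics/ and viewed, at most 14 in all, crops included, and the job is handed in when it is done.

```bash
mkdir -p pics; python3 - <<'E'
from bench import *
import cv2,numpy as np,pickle
d={}
for n in("scene","top"):
    f=grab_frame(n);d[n]=f;cv2.imwrite(f"pics/{n}0.png",f["frame"][:,:,::-1]);print(n,f["camera_matrix"],f["R"],f["t"], -f["R"].T@f["t"])
pickle.dump(d,open("d0.pkl","wb"));print(state())
E
```

```text
scene [[497.28058596   0.         325.2313239 ]
 [  0.         497.28058596 241.805932  ]
 [  0.           0.           1.        ]] [[ 0.16708393  0.98592217 -0.00635908]
 [ 0.72812167 -0.12773816 -0.67344027]
 [-0.66477199  0.10789086 -0.73921429]] [-0.09003861 -0.32966516  1.78537286] [ 1.44194622 -0.14596518  1.09719077]
top [[509.87805683   0.         327.11339478]
 [  0.         509.87805683 237.07135378]
 [  0.           0.           1.        ]] [[ 0.01267578 -0.99962807 -0.02414654]
 [-0.98945982 -0.00905579 -0.14452425]
 [ 0.14425183  0.02572398 -0.98920659]] [0.01969536 0.52750015 1.44008903] [ 0.31395507 -0.01257986  1.5012577 ]
{'time_s': 0.1, 'qpos': array([-1.32951032e+00,  2.07349588e-01,  1.54277199e+00, -3.16101513e-05,
        1.39351661e+00, -1.50478168e-01]), 'qd': array([ 1.66335194e-03, -1.83811885e-03, -2.14922821e-03, -1.94542553e-05,
       -2.77704210e-04,  8.69440167e-04]), 'tau': array([ 7.33379420e-04, -3.71863461e+01, -2.82291412e+01,  7.01274443e-02,
        3.12370760e-02, -4.97392659e-05]), 'ee_pos': array([ 0.2194666 , -0.5311261 ,  0.40361666]), 'tcp_rot': array([ 9.80875310e-01,  1.94634476e-01, -6.19600532e-05, -1.02100482e-03]), 'contact_force': array([-0.20942676,  0.36177187, -0.94855628]), 'torque': array([-0.06159055,  0.04150764, -0.06253732]), 'finger_force': 0.0, 'width': 0.0941163082696177}
```

View pics/top0.png

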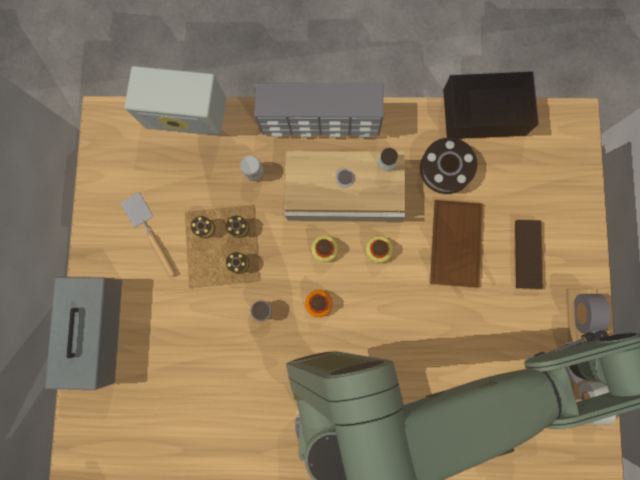

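View pics/scene0.png

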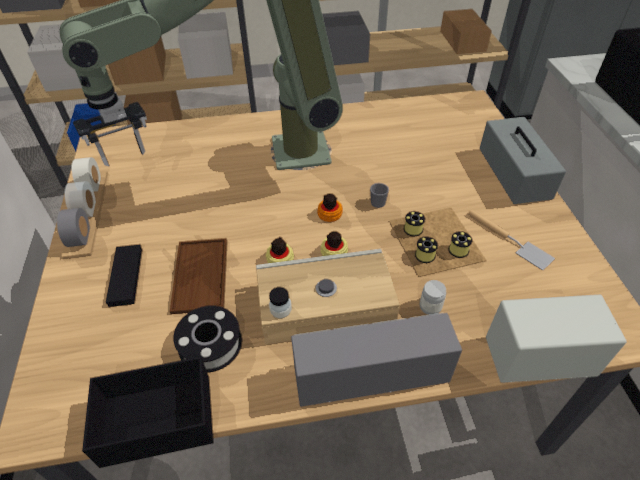

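The top view shows three mini spools on the mat, at (202,226), (237,226) and (237,262). The yellow pasta models are at (325,248) and (380,249), with the orange look-alike at (319,303). The latch is at (345,177), the tray around (457,243) and the cabinet top spans x 286–405, y 152–212. The scene view agrees. Next I'll refine these numerically.

```bash
cat > h.py <<'E'
from bench import *
import cv2,numpy as np,pickle
from scipy.spatial.transform import Rotation as Ro
def ray(f,px,z):
    K,R,t=f["camera_matrix"],f["R"],f["t"];c=-R.T@t
    d=R.T@np.linalg.solve(K,[px[0],px[1],1.]);return c+d*(z-c[2])/d[2]
def proj(f,X):
    p=(np.atleast_2d(X)@f["R"].T+f["t"])@f["camera_matrix"].T;return p[:,:2]/p[:,2:]
def blob(f,mask,box):
    x0,y0,x1,y1=box;m=np.zeros_like(mask);m[y0:y1,x0:x1]=mask[y0:y1,x0:x1]
    n,l,s,c=cv2.connectedComponentsWithStats(m.astype(np.uint8));
    i=1+np.argmax(s[1:,4]);return c[i],s[i],l==i
E
python3 - <<'E'
from h import *
d=pickle.load(open("d0.pkl","rb"));T,S=d["top"],d["scene"]
hsv=cv2.cvtColor(T["frame"],cv2.COLOR_RGB2HSV)
for n,p,z in [("spA",(202,226),.053),("spB",(237,226),.053),("spC",(237,262),.053),("p0",(325,248),.07),("p1",(380,249),.07),("latch",(345,177),.106),("cabBL",(286,152),.09),("cabBR",(405,152),.09),("cabFL",(285,212),.09),("cabFR",(405,212),.09),("t",(434,200),.014),("t",(482,202),.014),("t",(480,287),.014),("t",(431,285),.014),("or",(319,303),.07),("cup",(261,311),.06),("tin",(252,164),.08),("jar",(389,156),.155)]:
    X=ray(T,p,z);print(n,X.round(3),"scene px",proj(S,X)[0].round(0))
sc=6
def crop(f,x0,y0,x1,y1,k):return cv2.resize(f["frame"][y0:y1,x0:x1,::-1],None,fx=k,fy=k,interpolation=cv2.INTER_CUBIC)
cv2.imwrite("pics/c1.png",crop(T,275,140,495,295,3.6))
cv2.imwrite("pics/c2.png",crop(T,180,200,270,290,6))
E
```

```text
spA [0.554 0.388 0.053] scene px [460. 238.]
spB [0.555 0.286 0.053] scene px [426. 243.]
spC [0.451 0.282 0.053] scene px [414. 217.]
p0 [0.491 0.03  0.07 ] scene px [333. 234.]
p1 [ 0.49  -0.125  0.07 ] scene px [278. 240.]
latch [ 0.689 -0.024  0.106] scene px [325. 283.]
cabBL [0.766 0.145 0.09 ] scene px [399. 302.]
cabBR [ 0.767 -0.195  0.09 ] scene px [260. 323.]
cabFL [0.59  0.144 0.09 ] scene px [381. 250.]
cabFR [ 0.593 -0.194  0.09 ] scene px [256. 267.]
t [ 0.645 -0.289  0.014] scene px [224. 305.]
t [ 0.64  -0.431  0.014] scene px [170. 311.]
t [ 0.389 -0.417  0.014] scene px [178. 241.]
t [ 0.393 -0.276  0.014] scene px [226. 236.]
or [0.337 0.045 0.07 ] scene px [329. 197.]
cup [0.313 0.208 0.06 ] scene px [379. 188.]
tin [0.733 0.244 0.08 ] scene px [432. 288.]
jar [ 0.735 -0.143  0.155] scene px [279. 293.]
```

View pics/c1.png

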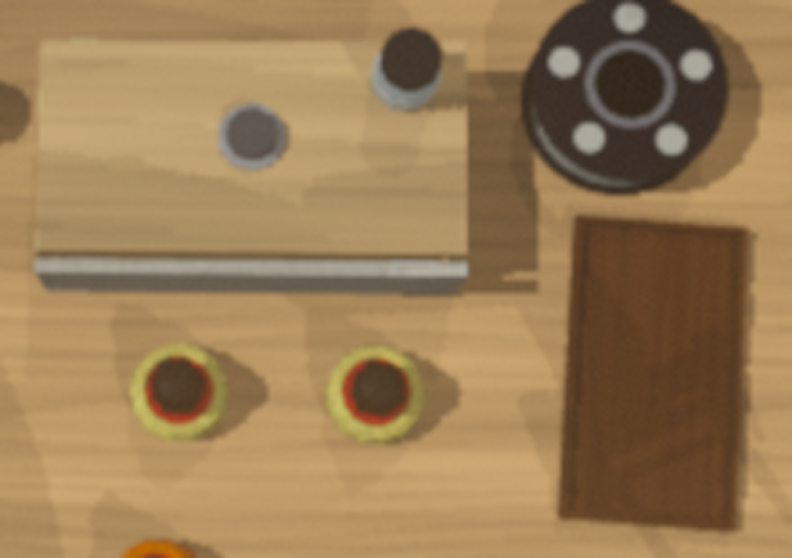

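View pics/c2.png

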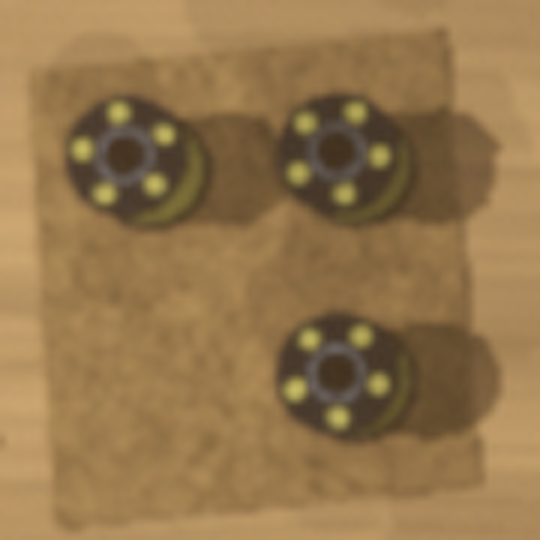

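The crops give sub-pixel centres. Spool tops are at about (200.8,225.8), (235.8,225.3) and (235.8,262.2), the pastas at (325,247.8) and (379.7,247.8), and the tray is rotated a few degrees. Everything matches the stated sizes: cabinet 340 mm wide, tray about 250 x 141. I'll write a detector, check the yaws, then pick the first pasta.

```bash
cat >> h.py <<'E'
def detect(f):
    """returns pasta (x,y) and spool-top candidates (dark discs, with ray at z=zs)"""
    g=cv2.cvtColor(f["frame"],cv2.COLOR_RGB2HSV).astype(int);H,S,V=g[...,0],g[...,1],g[...,2]
    P=[];Q=[]
    y=((H>=23)&(H<=36)&(S>110)&(V>110)).astype(np.uint8)
    y=cv2.morphologyEx(y,cv2.MORPH_CLOSE,np.ones((3,3)))
    cs,_=cv2.findContours(y,cv2.RETR_EXTERNAL,cv2.CHAIN_APPROX_NONE)
    for c in cs:
        if cv2.contourArea(cv2.convexHull(c))>250:
            (u,v),r=cv2.minEnclosingCircle(c);P.append((*ray(f,(u,v),.022)[:2].round(4),round(r,1)))
    k=((V<78)).astype(np.uint8);k=cv2.morphologyEx(k,cv2.MORPH_CLOSE,cv2.getStructuringElement(2,(5,5)))
    k=cv2.morphologyEx(k,cv2.MORPH_OPEN,cv2.getStructuringElement(2,(5,5)))
    cs,_=cv2.findContours(k,cv2.RETR_EXTERNAL,cv2.CHAIN_APPROX_NONE)
    for c in cs:
        a=cv2.contourArea(c)
        if 180<a<650:
            (u,v),r=cv2.minEnclosingCircle(c)
            if a/(np.pi*r*r)>.6:Q.append((*ray(f,(u,v),.053)[:2].round(4),round(r,1),a))
    return P,Q
E
python3 - <<'E'
from h import *
d=pickle.load(open("d0.pkl","rb"));T=d["top"]
print(detect(T))
for p in [(200.8,225.8),(235.8,225.3),(235.8,262.2)]:print(ray(T,p,.053).round(4))
for p in [(325,247.8),(379.7,247.8)]:print("meatball",ray(T,p,.068).round(4))
g=cv2.cvtColor(T["frame"],cv2.COLOR_RGB2GRAY).astype(int)
# cabinet yaw: rows of strongest negative step under white strip, and top back edge
for lo,hi,z in[(208,222,.088)]:
    pts=[]
    for u in range(292,402,4):
        dd=np.diff(cv2.GaussianBlur(g.astype(np.float32),(1,1),0)[lo:hi,u]);i=np.argmin(dd[3:])+3
        y0,y1,y2=dd[i-1:i+2] if i+2<=len(dd) else (0,dd[i],0);v=lo+i+.5+(.5*(y0-y2)/(y0-2*y1+y2) if y0-2*y1+y2 else 0)
        pts.append(ray(T,(u,v),z)[:2])
    pts=np.array(pts);c=np.polyfit(pts[:,1],pts[:,0],1);print("front",c,np.std(pts[:,0]-np.polyval(c,pts[:,1])))
tc=np.array([ray(T,p,.014)[:2] for p in[(436.1,200.6),(482.8,203.9),(480,286.7),(430.6,283.9)]]);print(tc.mean(0),cv2.minAreaRect((tc*1000).astype(np.float32)))
E
```

```text
([(np.float64(0.4961), np.float64(-0.1249), 13.6), (np.float64(0.496), np.float64(0.0342), 13.4)], [])
[0.5548 0.3917 0.053 ]
[0.5572 0.2898 0.053 ]
[0.45   0.2857 0.053 ]
meatball [0.4922 0.0303 0.068 ]
meatball [ 0.4937 -0.1243  0.068 ]
front [0.00439444 0.58081888] 0.00037323357665382923
[ 0.51595083 -0.35524495] ((515.3154907226562, -354.225830078125), (141.91921997070312, 247.28289794921875), 86.26642608642578)
```

```bash
cat >> h.py <<'E'
QY=[1.,0,0,0]; QX=[2**-.5,2**-.5,0,0]   # fingers closing along world y / x
HOME=[-1.329,0.207,1.542,0,1.393,-0.15]
TR=np.array([.516,-.355]);TX=np.array([np.cos(-.06),np.sin(-.06)])
def up(z=.40,rate=.3):
    p=state()["ee_pos"];move_straight([p[0],p[1],z],rate=rate)
def pick(xy,zg,q,squeeze=15,zup=.40):
    move_to([*xy,zup],q);move_straight([*xy,zg+.26],rate=.3);move_straight([*xy,zg+.18],rate=.12)
    gripper_close(squeeze);w=state()["width"];up(zup);s=state();print("pick width",w,s["width"],"F",s["contact_force"].round(2),"t",s["time_s"]);return w
def place(xy,zg,q,zup=.40):
    move_to([*xy,zup],q);move_straight([*xy,zg+.24],rate=.3)
    hit=move_straight([*xy,zg+.179],rate=.06,contact_N=5);s=state();print("hit",hit,s["ee_pos"].round(4));release();sleep(.2);up(zup)
def look(name=None):
    f=grab_frame("top")
    if name:cv2.imwrite(f"pics/{name}.png",f["frame"][:,:,::-1])
    return f
E
python3 - <<'E'
from h import *
d=pickle.load(open("d0.pkl","rb"));V=cv2.cvtColor(d["top"]["frame"],cv2.COLOR_RGB2HSV)[...,2]
print(V[252:274:1,236],V[262,224:250])
t0=state()["time_s"]
for xy in[(.495,-.1245)]:
    w=pick(xy,.060,QY)
    if .035<w<.05: place(TR+.058*TX,.067,QY)
goto_joints(HOME);f=look("after1");print(detect(f),state()["time_s"]-t0)
E
```

```text
[ 92  73  72  72  75  97 101  74  68  66  68  68  71  84  94 113 164 191
 173 123  88 114] [166 142  96  79  88  94  88  94  95  73  68  69  68  67  69  84  92  96
 124 131 101  75  85  94  85  88]
pick width 0.04110160289179279 0.041547399262649505 F [ 0.01  0.11 -1.71] t 4.6667
hit True [ 0.5734 -0.3582  0.2459]
([(np.float64(0.4961), np.float64(0.0342), 13.3), (np.float64(0.5728), np.float64(-0.3557), 14.3)], []) 10.2667
```

View pics/after1.png

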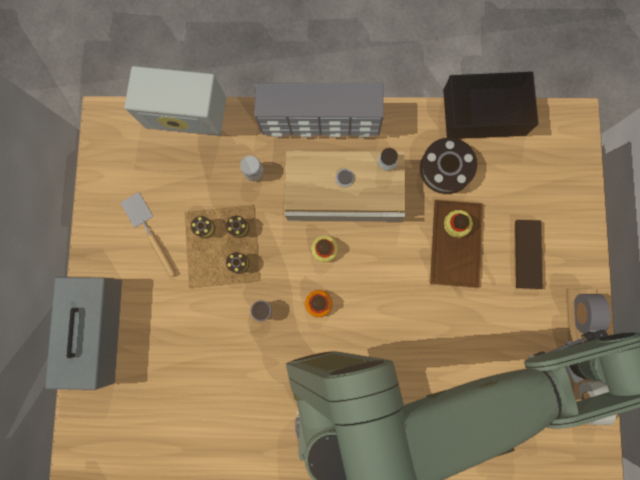

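The first pasta stands in the tray at (459,224) and nothing else has changed. Next is the second one.

```bash
cat >> h.py <<'E'
SP=[(.450,.2855),(.557,.2895),(.5545,.3915)]
SPX=[(235.8,262.2),(235.8,225.3),(200.8,225.8)]
def changed(f,box,thr=40):
    r=pickle.load(open("d0.pkl","rb"))["top"]["frame"];x0,y0,x1,y1=box
    return int((np.abs(f["frame"][y0:y1,x0:x1].astype(int)-r[y0:y1,x0:x1]).max(2)>thr).sum())
E
python3 - <<'E'
from h import *
w=pick((.495,.0315),.060,QY)
if .035<w<.05: place(TR-.058*TX,.067,QY)
goto_joints(HOME);f=look("after2");print(detect(f)[0],[changed(f,(int(u)-15,int(v)-15,int(u)+16,int(v)+16)) for u,v in SPX],state()["time_s"])
E
```

```text
pick width 0.04104419443627119 0.040951433538308046 F [-0.8   0.04 -1.2 ] t 15.3833
hit True [ 0.4577 -0.3512  0.2459]
[(np.float64(0.4573), np.float64(-0.3483), 14.4), (np.float64(0.5727), np.float64(-0.3558), 14.4)] [0, 0, 0] 21.2417
```

```bash
python3 - <<'E'
from h import *
gripper_close(10)
L=[.690,-.0245]
move_to([*L,.36],QY);move_straight([*L,.31],rate=.15);print(move_straight([*L,.298],rate=.03,contact_N=12),state()["ee_pos"],state()["contact_force"])
up(.40);goto_joints(HOME);release();sleep(2)
f=look("after3");print(detect(f)[0],[changed(f,(int(u)-15,int(v)-15,int(u)+16,int(v)+16)) for u,v in SPX],state()["time_s"])
E
```

```text
False [ 0.69060036 -0.02462303  0.29904939] [ 2.46854763 -0.90801502  2.41088445]
[(np.float64(0.4575), np.float64(-0.3482), 14.3), (np.float64(0.5728), np.float64(-0.3557), 14.3)] [0, 0, 0] 32.6
```

View pics/after3.png

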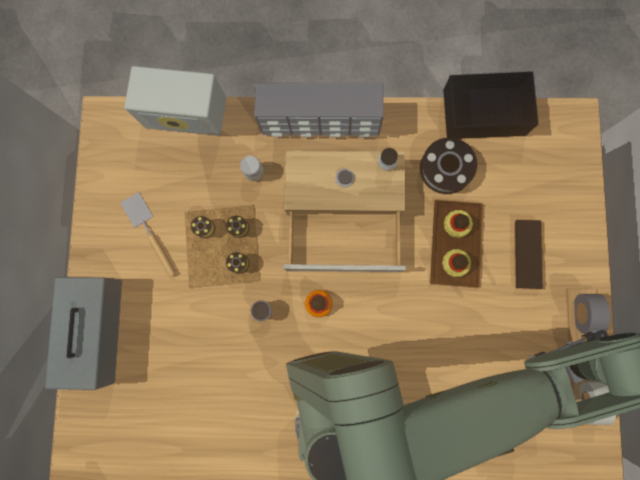

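The drawer is open, with its front at row 268, and both pastas are in the tray. Now I'll put in the spools, checking for a knock before each grasp.

```bash
python3 - <<'E'
from h import *
for i,dy in enumerate((-.092,0,.092)):
    f=look();c=[changed(f,(int(u)-15,int(v)-15,int(u)+16,int(v)+16)) for u,v in SPX[i:]];print(c,len(detect(f)[0]))
    if max(c)>30: break
    w=pick(SP[i],.036,QX,20)
    if not .055<w<.066: break
    place((.513,-.0245+dy),.0475,QX)
    goto_joints(HOME)
f=look("after4");print(detect(f)[0],state()["time_s"])
E
```

```text
[0, 0, 0] 2
pick width 0.059426198046771204 0.0589370641188662 F [-0.97  0.47 -1.27] t 38.35
hit True [ 0.5126 -0.1163  0.227 ]
[0, 0] 2
pick width 0.05920421602826086 0.05883243652851415 F [ 0.1  -0.04 -2.72] t 50.7083
hit True [ 0.5126 -0.0244  0.2271]
[0] 2
pick width 0.05938067625647962 0.059107902319014805 F [ 0.4  -0.29 -2.33] t 63.3417
hit True [0.5125 0.0675 0.227 ]
[(np.float64(0.4577), np.float64(-0.3482), 14.3), (np.float64(0.5475), np.float64(-0.3797), 14.3)] 70.125
```

View pics/after4.png

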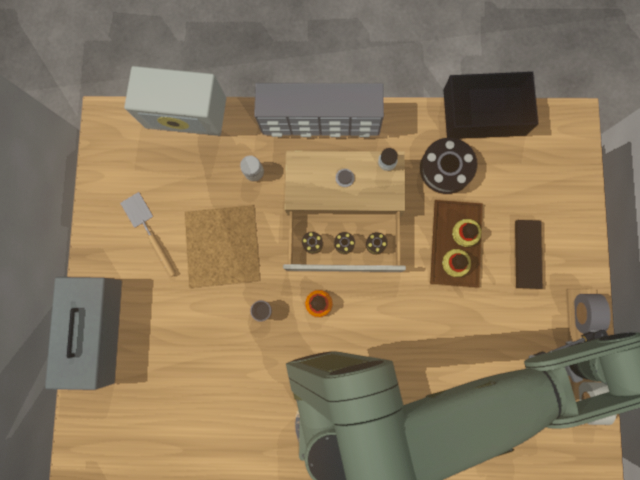

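The drawer holds all three spools standing, at (312,242), (345,242) and (377,242). A knock has moved the upper pasta to (466,233), still inside the tray. Now I'll shut the drawer and check the tray with the scene camera.

```bash
python3 - <<'E'
from h import *
f=grab_frame("scene");gripper_close(10)
move_to([.395,-.0245,.40],QY);move_straight([.395,-.0245,.225],rate=.2)
hit=move_straight([.60,-.0254,.225],rate=.05,contact_N=18);s=state();print(hit,s["ee_pos"].round(4),s["contact_force"].round(1))
p=s["ee_pos"];move_straight([.45,p[1],p[2]],rate=.1);up(.40);goto_joints(HOME);sleep(.5)
t=look();print(detect(t)[0],state()["time_s"])
s2=grab_frame("scene");a=t["frame"][140:300,270:500,::-1];b=s2["frame"][225:325,155:400,::-1]
a=cv2.resize(a,(600,417),interpolation=2);b=cv2.resize(b,(600,245),interpolation=2)
cv2.imwrite("pics/after5.png",cv2.resize(np.vstack([a,b]),None,fx=.9,fy=.9))
E
```

```text
True [ 0.5766 -0.0249  0.224 ] [-4.7 -0.5  3.9]
[(np.float64(0.4577), np.float64(-0.3482), 14.3), (np.float64(0.5469), np.float64(-0.3801), 14.4)] 82.4
```

View pics/after5.png

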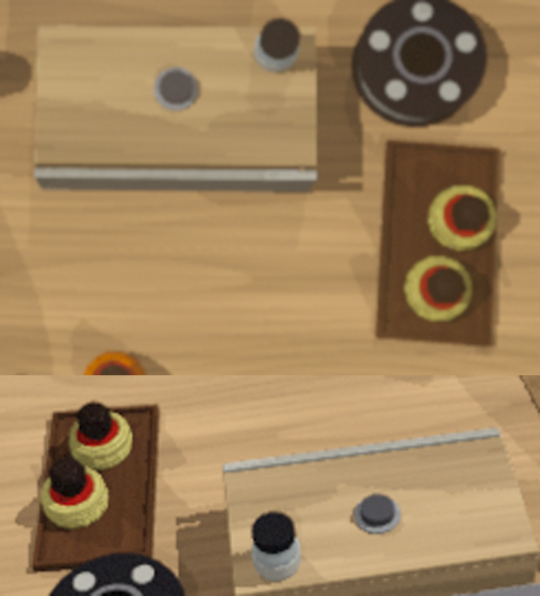

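The drawer front is back against the cabinet and both pastas look upright in the tray. I'll check both numerically before handing in.

```bash
python3 - <<'E'
from h import *
f=look();d=pickle.load(open("d0.pkl","rb"))["top"]["frame"];r=f["frame"]
print("front changed px",[changed(f,(284,206,408,224),t) for t in(40,25,15)],"latch",changed(f,(330,165,360,190),20))
# sub-pixel shift of the front strip
g=lambda a:cv2.cvtColor(a,cv2.COLOR_RGB2GRAY)[200:226,290:400].astype(np.float32)
print("shift",cv2.phaseCorrelate(g(d),g(r)),g(d)[8:22,60],g(r)[8:22,60])
# tilt: dark meatball centroid vs nest
hsv=cv2.cvtColor(r,cv2.COLOR_RGB2HSV)
for X in[(.4577,-.3482),(.5469,-.3801)]:
    u,v=proj(f,[*X,.062])[0];b=r[int(v)-10:int(v)+11,int(u)-10:int(u)+11].astype(int)
    m=b.max(2)<80;yy,xx=np.nonzero(m);c=(xx.mean()+int(u)-10,yy.mean()+int(v)-10);print(X,m.sum(),ray(f,c,.075).round(4), np.array(X)-TR)
E
```

```text
front changed px [0, 0, 0] latch 0
shift ((0.030897656121169348, 0.48807704195272095), 1.0038857988369319) [146. 135. 111. 103. 137. 160. 160. 153. 129. 100.  95.  94.  99. 127.] [144. 135. 108. 102. 135. 157. 158. 152. 128.  99.  94.  94.  98. 124.]
(0.4577, -0.3482) 169 [ 0.4574 -0.3473  0.075 ] [-0.0583  0.0068]
(0.5469, -0.3801) 170 [ 0.5441 -0.3772  0.075 ] [ 0.0309 -0.0251]
```

```bash
python3 -c "
from bench import *
print(finish_job())"
```

```text
the job is handed in; nothing more can be done
None
```

I handed the job in with both pasta models upright in the tray, all three mini spools in the drawer, and the drawer latched shut; `finish_job()` gave no verdict. One pasta was knocked but stayed inside the tray, and the spools were last seen standing just before the drawer closed.

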